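# Unbox a cup and hang it on display

## Robot

A 7-joint arm with a two-finger parallel gripper is mounted at the origin on the work surface. World frame = base frame: x ahead of the robot, y to its left, z up, the work surface at z = 0. Lengths are in m, angles in rad, forces in N, time in s.
With the tool pointing down it reaches from about 0.425 to 0.925 m from the base axis. Payload 6.8 kg.
Tool frame: the origin (TCP) lies at the very end of the fingers, on their centre line; the grasp point (between the pads) lies 19 mm behind it; z points along the fingers, y is the line along which they close (so a half turn about z gives the same grasp; the last joint's range is limited). The gripper opens to 85 mm and grips with 20 to 120 N. Pads are 22 mm wide; open, the fingers measure 114 mm over their backs; the gripper's body (76 mm by 85 mm) begins 54 mm behind the grasp point. The pads swing forward as they close: fully open they stand 13 mm farther back than shut.
Start: joints at [-1.298, 0.477, 0.022, 1.555, -0.011, 1.109, -0.083], TCP at [0.251, 0.627, 0.231] pointing down, gripper open.
Joint ranges: [-2.96, 2.96], [-0.34, 2.1], [-1.41, 1.46], [0.24, 2.44], [-1.37, 4.51], [0.17, 1.92], [-2.96, 2.96]. Speed limits (rad/s): [2.39, 2.39, 3.14, 3.14, 3.14, 3.14, 3.14].

## Interface

Orientations are given as a rotation vector (axis times angle).
In Python, from bench import get_obs, viewer, r gives the robot as it stands. The module is installed in compiled form; this text tells all that it offers.
- The arm moves only by the tool play_rows, never from a script. Its argument "commands" is a list that holds one entry, the list of rows, each a list of 5 numbers: the gripper's target within -1 to 1 (shut at 1, half-way at 0, fully open at -1), then the shift along the tool's x, y, z scaled (see below), then the turn about the tool's z scaled (see below). A call has 1 to 12 rows; each row is the pose to reach, as a shift and turn from the pose commanded when the call began, along the tool's axes at that moment; what a row does not reach only later rows make up. The controller multiplies each number of a shift by 0.2 m and each number of a turn by pi/2 rad. A row lasts 1/12 s, in which the tool goes at most 41.7 mm and 7.16 degrees, less where a joint would pass 70% of its speed; a pose out of reach is approached as far as the arm can. A call with a number of a shift or a turn outside -1 to 1 is refused whole. A call with a gripper value outside its range is refused whole. The fingers move at their own pace and stop on an object; "grip_force" is the grip in N (left out, the last holds). Time passes only in rows, so rows that repeat a pose let the fingers close. It gives the time, the measured TCP pose, the force, the opening and the grip force at its end, in the units of the state.
- get_obs(): the state, without advancing time (a new reading comes with each control period).
- viewer.grab_frame(name): name is "side" or "top" or "wrist"; returns a dict with "pixels" (480x640x3 uint8, red, green, blue), "fovy" (degrees; the focal length in pixels is half the picture's height over the tangent of half this angle, whatever the lens; pixels are square), "cx", "cy" (the principal point, pixels), "world_to_cam" (4x4, takes a point from world to camera coordinates); the wrist camera has in their place "hand_eye" (4x4, takes a point from camera to tool coordinates, whose origin is the TCP and whose axes are the flange's). Camera axes: x right, y up, looking along -z (the intrinsics and any distortion apply to the point x, -y, -z); pixel columns grow to the right and rows downward; lengths in m; the calibration is good to about 2 mm. The wrist camera is an equidistant fisheye: a pixel r from the principal point sees the ray r / f radians off the axis. A picture is of the moment at which its call begins: read the wrist's pose just before it. There is no depth.
- r.hand_in(): hands the job in; it is judged then, once.
Trained networks look in a picture, given as the dict that the camera call returned (one of the last four; its "shot" number tells which), for a name from the list of things; names that differ only in an ending like _2 or _b are one class to them, and where a whole thing is asked for, a point or a joint stands for the part that bears it (a point fixed in the world has none). Each returns a list of dicts, best first, with "score" (0 to 1); they miss things now and then, are a little off and sometimes report something else, mostly with a low value. They report only what shows in the picture. A call takes as long as a camera call. They do not tell look-alikes from the thing itself.
- viewer.trace(picture, thing): "pixels" (480x640 bool, what is visible of it) and "rect" ([left, top, right, bottom] in pixels, round what is visible of it).
The state is a dict: "clock": time; "joints": joint angles; "qvel": joint speeds; "tau": joint torques, N m; "tcp_pos": TCP position; "orientation": TCP orientation; "contact_force": force on the tool from outside, world axes, zero at the start; "moment": the same for the moment, N m; "grip_width": finger opening in m; "gripper_force": force on a finger pad.
Only numpy, scipy, OpenCV 4.12 (cv2) and the standard library are available. Lean on these libraries where they do the work, as an engineer would, in place of code of your own. Each camera call takes 0.05 s, during which the arm holds its last target. There are 200 camera calls.

## Task

A small cup with a handle is shut in the wooden presentation box. Gently press the box's release button so that the sprung lid pops up, then swing the lid gently all the way back until it rests open by itself, without flinging it. Take the cup out and hang it by its handle on the arm of the hook stand, leaning it over towards the way it will hang before you let go, so that its weight does not whip it round and it comes to rest there; leave the other crockery alone.

Things in the scene. Friction and masses are not known exactly. Their poses are not given: they have to be found in the camera images.
- box: Fixed wooden box with a hinged lid, 156 mm square and 90 mm high without the lid, walls 8 mm, lined inner floor at 14 mm. Origin: centre of the underside. x points from the front (latch and button) to the back (hinge), z up; the front is the side nearer to the robot, yaw varies.
- lid_hinge (a point): On the hinge line of the lid, middle of its length (it runs along the box's y, at the top of the back wall, 90 mm up and 74 mm behind the box's centre). Axes as the box's.
- lid_edge (a point): Middle of the lid's front edge, at its underside, 152 mm from the hinge line. The lid is a wooden panel 152 by 152 by 8 mm, 150 g; point axes turn with the lid.
- lid (a joint): Lid angle: 0 shut, held by the latch; a spring pin (at the back, on the box's +y side, 22 mm from the hinge) throws it up when released; it wobbles and settles near 0.65 rad. Farther up it is free and falls back onto the pin unless taken past upright (1.57); past that its own weight lays it back against a stop at 1.85.
- button_top (a point): Centre of the top of the round steel release button, 30 mm across, in front of the box's front wall, its top 1 mm above the box's rim (91 mm above the table) and 112 mm ahead of the box's centre, 38 mm ahead of the lid's front edge. It is the outer end of a rocking steel catch (pivot 30 mm behind the button's centre, 11 mm below its top) whose claw hooks over the lid's front edge.
- latch (a joint): Rocking angle of the catch, 0 at rest, growing as the button is pressed down, stop at 0.42 (about 12 mm down). Sprung: about 1 N to start, 4 N at the stop; the lid is let go at about 0.2 (6 mm down). It springs back when let go.
- cup_mid (a point): Centre of the loose white stoneware cup, half-way up: a plain upright cylinder 54 mm across and 70 mm tall (wall 4.5 mm, about 160 g), standing upright in the box; its rim is 6 mm below the box's rim. z along the cup's axis towards the mouth, y towards the handle. In the box the handle points roughly to the box's +y side.
- cup_loop (a point): Centre of the opening of the cup's handle (round 7 mm bar), 38 mm from the cup's axis, 36 mm above its underside; opening 22 mm wide radially, 37 mm high. Axes as the cup's; passed along its x. Hung, the cup turns about 1 rad from upright, mouth leaning away from the handle; let go upright it whips round, leant 0.4 rad or more first it swings mildly for a few seconds.
- hook_mid (a point): Middle of the stand's level arm, on its centre line, 200 mm above the table: a round 9 mm steel bar along this point's x, from the post 60 mm to its +x to an upturned tip 52 mm to its -x (the tip's end reaches 56 mm out and rises to 12 mm above the centre line). The stand is fixed: round base of radius 55 mm and 14 mm thick, post 14 mm across, not higher than the arm.
- beaker_mid (a point): Dark hourglass beaker, 68 mm across, 115 mm tall, loose; this point is its middle, 57 mm up. Not to be disturbed.
- saucers_mid (a point): Stack of blue saucers, 84 mm across, 36 mm tall, loose; this point is its middle. Not to be disturbed.
- dishes_mid (a point): Stack of white dishes, 110 mm across, 49 mm tall, loose; middle. Not to be disturbed.
- teapot_mid (a point): White teapot, body 104 mm across, 94 mm tall, loose, with spout and handle reaching 80 mm from its middle; middle. Not to be disturbed.
- bowl_mid (a point): Blue bowl, 110 mm across, 60 mm tall, loose; middle. Not to be disturbed.
- vase_mid (a point): Terracotta vase, 84 mm across, 130 mm tall, loose; middle. Not to be disturbed.
- sake_mid (a point): Small white sake cup without a handle, 56 mm across, 48 mm tall, loose; middle. Not to be disturbed.
Not all that is in view belongs to the job. What is shaped like the part that bears hook_mid but purple or turquoise is not meant.

How it is judged:
On the way, in this order (a step that is already met when the one before it is completed fails the run):
1. the release button has been pressed (value of joint latch above 0.12 rad).
2. the lid has sprung up (value of joint lid above 0.4 rad), for 0.1 s.
3. the lid rests quietly, swung back past upright (value of joint lid above 1.65 rad and velocity of joint lid between -0.2 and 0.2 rad/s and contact force between the fingers and lid below 0.1 N), for 0.3 s.
4. the cup is lifted clear of the box (height (world z) of cup_mid above 0.13 m), for 0.1 s.
At the end, for the whole second after the job is handed in: The cup hangs by its handle on the stand's arm, its weight on the stand: the centre of the handle's opening within 50 mm along and 18 mm across of the arm's middle and up to 30 mm below it, at rest (under 50 mm/s, 0.8 rad/s); the lid still rests back past upright (over 1.65 rad) (x of cup_loop in the frame of hook_mid between -0.05 and 0.05 m and y of cup_loop in the frame of hook_mid between -0.018 and 0.018 m and z of cup_loop in the frame of hook_mid between -0.03 and 0.003 m and contact force between cup and stand above 0.3 N and linear speed of cup below 0.05 m/s and angular speed of cup below 0.8 rad/s and value of joint lid above 1.65 rad); the robot touches nothing.
It fails at once if the lid is flung open against its stop (over 4 rad/s past 1.2 rad) (value of joint lid above 1.2 rad and velocity of joint lid above 4 rad/s).
It fails at once if the button is forced with more than 40 N (contact force between latch and anything else above 40 N).
It fails at once if the cup falls to the table (height (world z) of cup_mid below 0.035 m).
It fails at once if other crockery is shifted more than 40 mm (distance of any of beaker_mid, saucers_mid, dishes_mid, teapot_mid, bowl_mid, vase_mid, sake_mid from where it was at the start of the episode above 0.04 m).
It fails at once if the cup is let go so abruptly that it whips round on the arm (over 10 rad/s) (angular speed of cup above 10 rad/s and distance between cup_loop and hook_mid below 0.06 m).
It also fails if it takes over 72 s, if anything falls off the work surface, if the arm or the gripper's body presses on something with over 40 N, if the wrist force passes 120 N, or if a joint passes its speed limit or range.

## Working session

There is one attempt and no reset: what is moved stays moved. The work goes in short steps, Python scripts to look and compute and a tool call to move; the robot and the scene stay as the last step left them, time stands still between calls to the robot, and variables do not carry over. Pictures are saved under pics/ and viewed, at most 10 in all, crops included, and the job is handed in when it is done.

Besides the shell and the picture viewer there is one more tool, called as name(argument=value, ...), one argument or row to a line, values as JSON. play_rows: Moves the arm, as the interface text tells. Shifts and turns lie within -1 to 1; 1 stands for 0.2 m of shift or pi/2 rad of turn. Its arguments: {"type":"object","properties":{"commands":{"type":"array","items":{"type":"array","items":{"type":"array","items":{"type":"number","minimum":-1,"maximum":1}}}},"grip_force":{"type":"number"}},"required":["commands"]}

```bash
mkdir -p pics
cat > h.py <<'E'
import numpy as np, cv2
from scipy.spatial.transform import Rotation as R
from bench import get_obs, viewer, r
def ray(p,u,v,obs=None):
    f=240/np.tan(np.radians(p['fovy'])/2); a=(u-p['cx'])/f; b=(v-p['cy'])/f
    if 'hand_eye' in p:
        t=np.hypot(a,b); s=np.sin(t)/t if t>1e-9 else 1
        d=np.array([a*s,-b*s,-np.cos(t)]); T=np.eye(4); T[:3,:3]=R.from_rotvec(obs['orientation']).as_matrix(); T[:3,3]=obs['tcp_pos']
        M=T@p['hand_eye']
    else:
        d=np.array([a,-b,-1]); M=np.linalg.inv(p['world_to_cam'])
    return M[:3,3],M[:3,:3]@d
def atz(p,u,v,z,obs=None):
    o,d=ray(p,u,v,obs); return o+d*(z-o[2])/d[2]
def proj(p,X,obs=None):
    f=240/np.tan(np.radians(p['fovy'])/2)
    if 'hand_eye' in p:
        T=np.eye(4); T[:3,:3]=R.from_rotvec(obs['orientation']).as_matrix(); T[:3,3]=obs['tcp_pos']
        W=np.linalg.inv(T@p['hand_eye'])
    else: W=p['world_to_cam']
    c=W[:3,:3]@np.asarray(X)+W[:3,3]; c=np.array([c[0],-c[1],-c[2]])
    if 'hand_eye' in p:
        n=np.hypot(c[0],c[1]); t=np.arctan2(n,c[2]); k=t/n
    else: k=1/c[2]
    return p['cx']+f*k*c[0],p['cy']+f*k*c[1]
def save(p,n,crop=None,s=1):
    im=p['pixels'][...,::-1]
    if crop: im=im[crop[1]:crop[3],crop[0]:crop[2]]
    cv2.imwrite('pics/'+n,cv2.resize(im,None,fx=s,fy=s,interpolation=cv2.INTER_CUBIC) if s!=1 else im)
def rects(p,names):
    for n in names:
        for k in viewer.trace(p,n)[:3]:
            print(n,round(k['score'],2),np.round(k['rect']).tolist())
E
python3 - <<'E'
from h import *
o=get_obs(); print({k:np.round(v,3).tolist() for k,v in o.items()})
print(np.round(R.from_rotvec(o['orientation']).as_matrix(),3).tolist())
t=viewer.grab_frame('top'); save(t,'top.png'); 
print(t['world_to_cam'].round(3).tolist(),t['fovy'],t['cx'],t['cy'])
rects(t,['box','lid_edge','button_top','hook_mid','beaker_mid','saucers_mid','dishes_mid','teapot_mid','bowl_mid','vase_mid','sake_mid'])
s=viewer.grab_frame('side'); save(s,'side.png'); print(s['world_to_cam'].round(3).tolist(),s['fovy'])
rects(s,['box','button_top','hook_mid'])
E
```

```text
{'clock': 0.0, 'joints': [-1.298, 0.478, 0.022, 1.556, -0.011, 1.109, -0.083], 'qvel': [0.001, -0.001, 0.0, -0.001, 0.0, -0.0, -0.001], 'tau': [0.0, -59.644, 1.608, -28.121, 0.012, 0.009, 0.0], 'tcp_pos': [0.251, 0.626, 0.23], 'orientation': [-0.594, -3.085, 0.003], 'contact_force': [-0.392, -0.577, 0.01], 'moment': [0.02, 0.007, -0.056], 'gripper_force': 0.0, 'grip_width': 0.085}
[[-0.928, 0.372, -0.001], [0.372, 0.928, -0.002], [-0.0, -0.002, -1.0]]
[[0.029, -1.0, -0.011, 0.019], [0.982, 0.027, 0.188, -0.544], [-0.187, -0.016, 0.982, -1.18], [0.0, 0.0, 0.0, 1.0]] 57.487807911840086 313.491169847319 234.90296239226294
box 0.72 [353.0, 188.0, 418.0, 264.0]
box 0.42 [186.0, 261.0, 208.0, 287.0]
lid_edge 0.65 [358.0, 191.0, 419.0, 249.0]
button_top 0.63 [455.0, 265.0, 499.0, 311.0]
button_top 0.61 [377.0, 247.0, 392.0, 267.0]
hook_mid 0.97 [212.0, 313.0, 254.0, 380.0]
hook_mid 0.82 [130.0, 295.0, 176.0, 364.0]
hook_mid 0.69 [382.0, 292.0, 430.0, 358.0]
beaker_mid 0.94 [318.0, 212.0, 343.0, 243.0]
saucers_mid 0.72 [310.0, 256.0, 339.0, 284.0]
dishes_mid 0.95 [303.0, 156.0, 341.0, 192.0]
dishes_mid 0.45 [247.0, 216.0, 286.0, 266.0]
teapot_mid 0.89 [145.0, 198.0, 205.0, 234.0]
bowl_mid 0.73 [457.0, 264.0, 499.0, 310.0]
vase_mid 0.59 [468.0, 200.0, 501.0, 228.0]
[[0.914, -0.405, -0.022, -0.451], [0.235, 0.485, 0.843, -0.24], [-0.33, -0.775, 0.538, -1.116], [0.0, 0.0, 0.0, 1.0]] 47.46390776190696
box 0.63 [326.0, 258.0, 436.0, 357.0]
box 0.58 [322.0, 287.0, 350.0, 308.0]
button_top 0.7 [325.0, 286.0, 349.0, 313.0]
button_top 0.48 [267.0, 175.0, 323.0, 263.0]
hook_mid 0.77 [131.0, 186.0, 220.0, 267.0]
hook_mid 0.77 [217.0, 293.0, 316.0, 396.0]
hook_mid 0.72 [132.0, 147.0, 210.0, 225.0]
```

View pics/top.png

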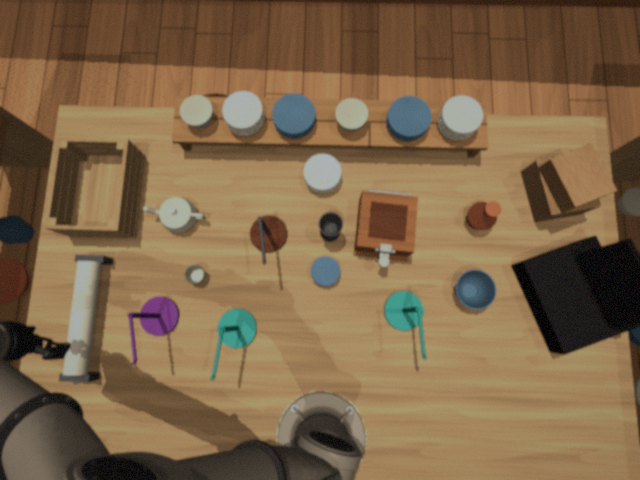

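View pics/side.png

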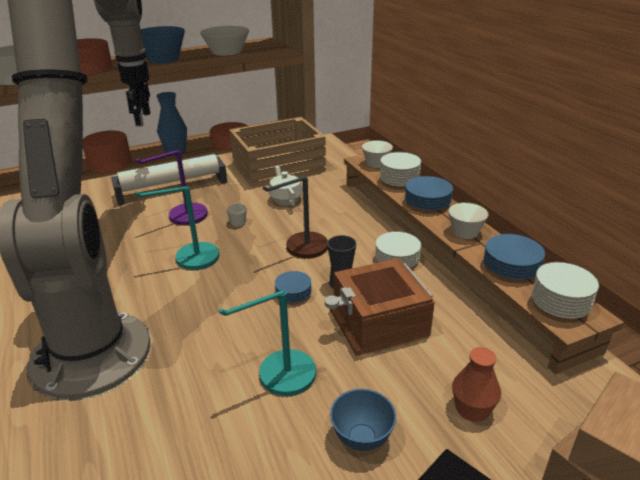

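Top view: candidates for the stand are purple (158,315), turquoise (236,328) and (404,310), and dark brown (268,233); the brown one is the true stand, with its arm running from the post (262,219) to the tip (264,262). The box is at (387,222), and its button (384,262) is on the robot side. One close crop to check.

Run:
```python
from h import *
t=viewer.grab_frame('top'); save(t,'crop.png',(240,170,440,290),4)
s=viewer.grab_frame('side')
for n in ['button_top','box','lid_edge']:
  for k in viewer.trace(t,n)[:2]:
    m=k['pixels'].astype(np.uint8); c=cv2.minAreaRect(cv2.findNonZero(m)); print(n,k['score'],cv2.boxPoints(c).round(1).tolist())
print('post',atz(t,262,219,.2),'tip',atz(t,264,262,.21),'base',atz(t,268.5,233.5,.014))
print('side post',atz(s,305,180,.2),'tip',atz(s,267,190,.21),'base',atz(s,307,244,.014))
print('btn',atz(t,384,261,.091))
for n,z in dict(beaker_mid=.06,saucers_mid=.02,dishes_mid=.025,teapot_mid=.05,bowl_mid=.03,vase_mid=.065,sake_mid=.024).items():
  k=viewer.trace(t,n)
  if k: q=k[0]['rect']; print(n,atz(t,(q[0]+q[2])/2,(q[1]+q[3])/2,z).round(3))
```

```text
button_top 0.69 [[377.3999938964844, 265.70001220703125], [379.20001220703125, 245.3000030517578], [390.3999938964844, 246.3000030517578], [388.6000061035156, 266.70001220703125]]
box 0.77 [[352.29998779296875, 263.1000061035156], [359.3999938964844, 188.10000610351562], [419.1000061035156, 193.8000030517578], [411.8999938964844, 268.79998779296875]]
lid_edge 0.81 [[356.70001220703125, 245.60000610351562], [362.20001220703125, 190.8000030517578], [418.70001220703125, 196.5], [413.20001220703125, 251.1999969482422]]
lid_edge 0.63 [[311.0, 256.0], [338.0, 256.0], [338.0, 285.0], [311.0, 285.0]]
post [0.55184707 0.16122834 0.2       ] tip [0.44316598 0.14952406 0.21      ] base [0.55108979 0.16588913 0.014     ]
side post [0.54715841 0.15591376 0.2       ] tip [0.44163099 0.12984949 0.21      ] base [0.54786986 0.15857758 0.014     ]
btn [ 0.46959148 -0.15769749  0.091     ]
beaker_mid [ 0.564 -0.016  0.06 ]
saucers_mid [ 0.445 -0.001  0.02 ]
dishes_mid [0.735 0.018 0.025]
teapot_mid [0.59  0.427 0.05 ]
bowl_mid [ 0.409 -0.423  0.03 ]
vase_mid [ 0.615 -0.445  0.065]
sake_mid [0.424 0.369 0.024]
```

View pics/crop.png

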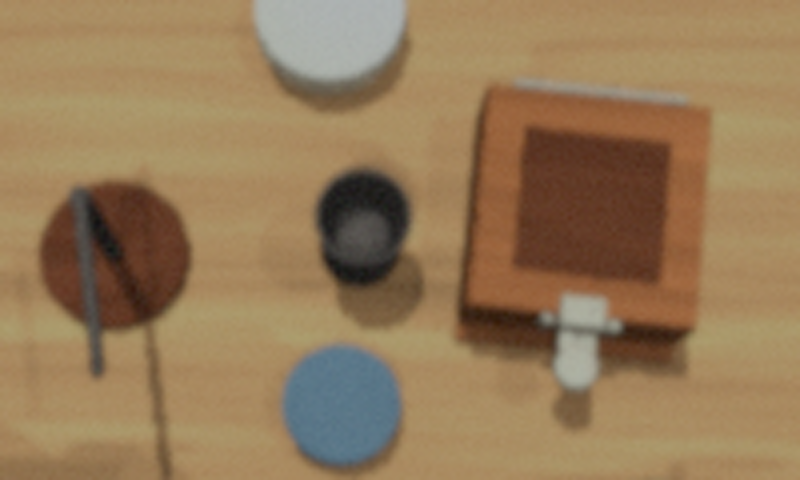

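The crop confirms the brown stand: its bare arm runs from (260,217) to (264.5,264). The closed box has its button at (384,263).

Run:
```python
from h import *
t=viewer.grab_frame('top'); c=lambda x,y,z: atz(t,240+x/4-.4,170+y/4-.4,z)[:2]
q=np.array([c(*p,.098) for p in [(487,88),(710,107),(695,328),(468,305)]])
print(q.round(4).tolist(), q.mean(0)); f=(q[2]+q[3])/2; b=(q[0]+q[1])/2
print([np.linalg.norm(q[i]-q[i-1]).round(4) for i in range(4)])
d1=b-f; d2=q[0]+q[3]-q[1]-q[2]; print('yaw',np.arctan2(d1[1],d1[0]),np.arctan2(-d2[0],d2[1]))
bt=c(577,374,.091); print('btn',bt)
y=(np.arctan2(d1[1],d1[0])+np.arctan2(-d2[0],d2[1]))/2; ux=np.array([np.cos(y),np.sin(y)])
C=q.mean(0)+.002*ux; print('C',C,'btn pred',C-.112*ux)
a=c(80,190,.2); e=c(98,375,.21); print('post',a,'tip',e,'len',np.linalg.norm(a-e),'yaw',np.arctan2(*(a-e)[::-1]))
```

```text
[[0.6594, -0.0946], [0.6499, -0.2475], [0.4962, -0.2352], [0.5076, -0.0832]] [ 0.57827873 -0.16510238]
[np.float64(0.1522), np.float64(0.1532), np.float64(0.1541), np.float64(0.1524)]
yaw -0.07763938842761292 -0.06884493772716303
btn [ 0.46390415 -0.15729038]
C [ 0.58027337 -0.16524874] btn pred [ 0.46857364 -0.15705295]
post [0.55653519 0.16746277] tip [0.43989126 0.14911628] len 0.11807793488973632 yaw 0.15600818146540626
```

play_rows(
  commands=[
    [[1, -0.975, -0.417, -0.2, 0.804], [1, -0.975, -0.417, -0.2, 0.804], [1, -0.975, -0.417, -0.2, 0.804], [1, -0.975, -0.417, -0.2, 0.804], [1, -0.975, -0.417, -0.2, 0.804], [1, -0.975, -0.417, -0.2, 0.804], [1, -0.975, -0.417, -0.2, 0.804], [1, -0.975, -0.417, -0.2, 0.804], [1, -0.975, -0.417, -0.2, 0.804], [1, -0.975, -0.417, -0.2, 0.804], [1, -0.975, -0.417, -0.2, 0.804]],
  ],
)

```text
clock: 2.37
tcp_pos: [0.4008, 0.4768, 0.2713]
orientation: [2.306, 2.134, 0.0]
contact_force: [-0.6, 0.5, 0.2]
grip_width: -0.0002
gripper_force: 0.0
```

play_rows(
  commands=[
    [[1, -1, 0.15, 0, 0], [1, -1, 0.15, 0, 0], [1, -1, 0.15, 0, 0], [1, -1, 0.15, 0, 0], [1, -1, 0.15, 0, 0], [1, -1, 0.15, 0, 0]],
  ],
)

```text
clock: 2.87
tcp_pos: [0.4176, 0.267, 0.2716]
orientation: [2.307, 2.131, -0.002]
contact_force: [0.0, 0.7, -0.3]
grip_width: 0.0004
gripper_force: 0.0
```

play_rows(
  commands=[
    [[1, -0.9, 0.15, -0.3, 0], [1, -0.9, 0.15, -0.3, 0], [1, -0.9, 0.15, -0.3, 0], [1, -0.9, 0.15, -0.3, 0], [1, -0.9, 0.15, -0.3, 0], [1, -0.9, 0.15, -0.3, 0], [1, -0.9, 0.15, -0.3, 0]],
  ],
)

```text
clock: 3.45
tcp_pos: [0.4336, 0.0924, 0.3321]
orientation: [-2.302, -2.138, -0.004]
contact_force: [0.5, 0.6, -0.4]
grip_width: 0.0
gripper_force: 0.0
```

Run:
```python
from h import *
o=get_obs(); w=viewer.grab_frame('wrist'); save(w,'w1.png'); np.savez('w1.npz',pixels=w['pixels'],hand_eye=w['hand_eye'],k=[w['fovy'],w['cx'],w['cy']],tcp=o['tcp_pos'],ori=o['orientation'])
print(o['tcp_pos'],w['hand_eye'].round(3).tolist(),w['fovy'])
rects(w,['hook_mid','button_top'])
for n,X in dict(post=(.556,.167,.2),tip=(.44,.149,.212),base=(.553,.166,.014),btn=(.467,-.157,.091)).items(): print(n,np.round(proj(w,X,o)))
```

```text
[0.43355121 0.09242573 0.33211164] [[-0.0, 0.957, 0.289, 0.073], [1.0, 0.0, 0.0, 0.001], [0.0, 0.289, -0.957, -0.144], [0.0, 0.0, 0.0, 1.0]] 65.70646984690485
hook_mid 0.79 [320.0, 74.0, 474.0, 164.0]
hook_mid 0.65 [8.0, 40.0, 232.0, 126.0]
post [466. 120.]
tip [318. 150.]
base [406. 122.]
btn [355. 384.]
```

View pics/w1.png

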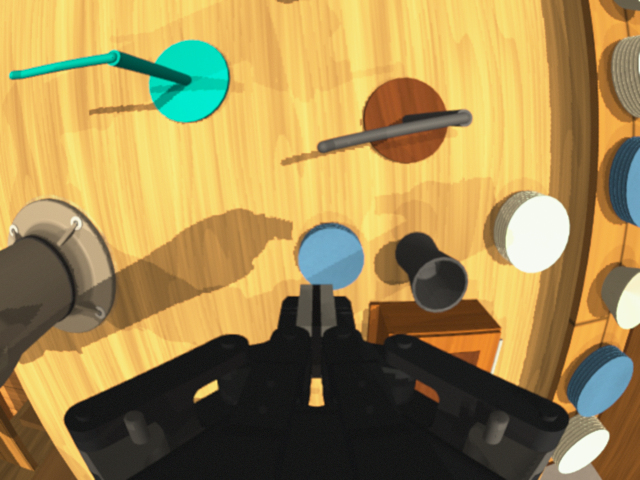

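The wrist view shows the brown stand with its arm from the tip (322,147) to the post (467,117), close to my predictions. Refining, then on to the button.

Run:
```python
from h import *
d=np.load('w1.npz'); w=dict(hand_eye=d['hand_eye'],fovy=d['k'][0],cx=d['k'][1],cy=d['k'][2]); o=dict(tcp_pos=d['tcp'],orientation=d['ori'])
a=atz(w,464,117.5,.2,o); e=atz(w,323,147,.208,o); b=atz(w,405,120,.014,o)
m=atz(w,392,132.5,.2,o)
print(a,e,b,m,np.linalg.norm((a-e)[:2]),np.arctan2((a-e)[1],(a-e)[0]))
```

```text
[0.5542865  0.16868516 0.2       ] [0.44366458 0.15049828 0.208     ] [0.55146934 0.16851462 0.014     ] [0.49585953 0.15806686 0.2       ] 0.11210696960628487 0.1629481081406425
```

play_rows(
  commands=[
    [[1, -1, 0.05, 0, 0], [1, -1, 0.05, 0, 0], [1, -1, 0.05, 0, 0], [1, -1, 0.05, 0, 0], [1, -1, 0.05, 0, 0], [1, -1, 0.05, 0, 0]],
  ],
)

```text
clock: 4.1
tcp_pos: [0.4278, -0.1125, 0.3314]
orientation: [2.307, 2.131, -0.001]
contact_force: [0.2, 0.9, 0.9]
grip_width: -0.0001
gripper_force: 0.0
```

play_rows(
  commands=[
    [[1, -0.207, 0.176, 0, 0], [1, -0.207, 0.176, 1, 0], [1, -0.207, 0.176, 1, 0], [1, -0.207, 0.176, 1, 0], [1, -0.207, 0.176, 1, 0], [1, -0.207, 0.176, 1, 0], [1, -0.207, 0.176, 1, 0], [1, -0.207, 0.176, 1, 0]],
  ],
)

```text
clock: 4.77
tcp_pos: [0.4596, -0.1499, 0.1301]
orientation: [-2.297, -2.139, 0.007]
contact_force: [0.7, -0.2, 0.9]
grip_width: 0.0003
gripper_force: 0.0
```

Run:
```python
from h import *
o=get_obs(); w=viewer.grab_frame('wrist'); 
print(o['tcp_pos'],o['contact_force'])
for n in ['button_top','lid_edge']:
  for k in viewer.trace(w,n)[:2]:
    q=k['rect']; print(n,k['score'],q,atz(w,(q[0]+q[2])/2,(q[1]+q[3])/2,.091,o))
print(proj(w,(.4675,-.157,.091),o)); s=viewer.grab_frame('side'); 
a=w['pixels'][200:440,160:480]; b=s['pixels'][200:380,240:480]
a=cv2.resize(a,(400,300)); b=cv2.resize(b,(400,300)); cv2.imwrite('pics/a.png',np.hstack([a,b])[...,::-1])
```

```text
[ 0.45956623 -0.1499352   0.13011583] [ 0.67742277 -0.17333859  0.90754247]
button_top 0.67 [306.8, 245.6, 411.4, 312.7] [ 0.48261731 -0.15812093  0.091     ]
lid_edge 0.84 [393.4, 137.6, 633.5, 391.5] [ 0.574848   -0.15780607  0.091     ]
(np.float64(330.95411899637764), np.float64(279.21266633939587))
```

View pics/a.png

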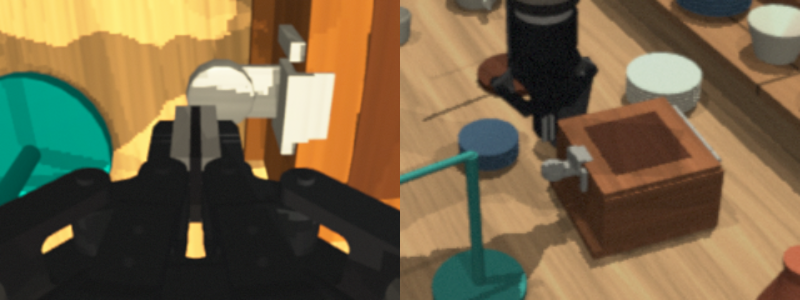

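The button is at about (0.470,-0.155) and the fingers are just in front of it. Pressing gently, 8 mm down.

play_rows(
  commands=[
    [[1, -0.023, 0.029, 0.06, 0], [1, -0.023, 0.029, 0.12, 0], [1, -0.023, 0.029, 0.16, 0], [1, -0.023, 0.029, 0.18, 0], [1, -0.023, 0.029, 0.19, 0], [1, -0.023, 0.029, 0.2, 0], [1, -0.023, 0.029, 0.21, 0], [1, -0.023, 0.029, 0.22, 0], [1, -0.023, 0.029, 0.23, 0], [1, -0.023, 0.029, 0.235, 0], [1, -0.023, 0.029, 0.235, 0], [1, -0.023, 0.029, 0.235, 0]],
  ],
)

```text
clock: 5.97
tcp_pos: [0.4647, -0.1556, 0.0841]
orientation: [-2.3, -2.137, 0.001]
contact_force: [-8.0, 2.0, 9.4]
grip_width: 0.0003
gripper_force: 1.2
```

Run:
```python
from h import *
o=get_obs(); s=viewer.grab_frame('side'); save(s,'s2.png',(240,180,480,380),2)
print(o['tcp_pos'],o['contact_force'])
for n in ['lid_edge']:
  for k in viewer.trace(s,n)[:1]: print(n,k['score'],k['rect'])
C=np.array([.580,-.165]); y=-.073; u=np.array([np.cos(y),np.sin(y)]); h=C+.074*u
for th in (0,.4,.65,.9):
  e=h-.152*np.cos(th)*u; print(th,np.round(proj(s,[e[0],e[1],.09+.152*np.sin(th)])))
```

```text
[ 0.46470298 -0.15556425  0.08413491] [-7.97886823  2.04404839  9.37507671]
lid_edge 0.61 [349.6, 247.2, 436.7, 303.2]
0 [347. 296.]
0.4 [353. 271.]
0.65 [363. 256.]
0.9 [375. 241.]
```

View pics/s2.png

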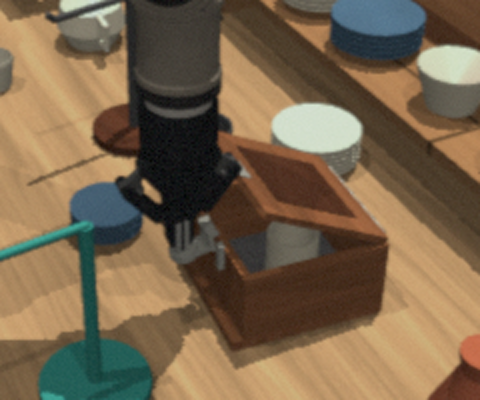

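The lid has popped up, and the cup is visible inside. Backing off towards the robot.

play_rows(
  commands=[
    [[1, 0, -0.06, -0.04, 0], [1, 0, -0.12, -0.08, 0], [1, 0, -0.18, -0.15, 0], [1, 0, -0.2, -0.25, 0], [1, 0, -0.2, -0.3, 0], [1, 0, -0.2, -0.32, 0], [1, 0, -0.2, -0.32, 0], [1, 0, -0.2, -0.32, 0]],
  ],
)

```text
clock: 6.73
tcp_pos: [0.4269, -0.1525, 0.1482]
orientation: [2.299, 2.139, 0.001]
contact_force: [0.3, -0.1, 0.3]
grip_width: 0.0002
gripper_force: 0.0
```

Run:
```python
from h import *
o=get_obs(); s=viewer.grab_frame('side'); 
print(o['tcp_pos'],o['contact_force'])
k=viewer.trace(s,'lid_edge')[0]; print(k['score'],k['rect'])
k=viewer.trace(s,'cup_mid')[0]; print(k['score'],k['rect'])
C=np.array([.580,-.165]); y=-.073; u=np.array([np.cos(y),np.sin(y)]); h=C+.074*u; v=np.array([-u[1],u[0]])
for th in (0.3,.45,.65,.8):
  e=h-.152*np.cos(th)*u
  print(th,[np.round(proj(s,[*(e+g*v),.09+.152*np.sin(th)])) for g in (-.076,.076)])
a=s['pixels'][200:380,240:480]; cv2.imwrite('pics/s3.png',cv2.resize(a,(720,540))[...,::-1])
```

```text
[ 0.42692758 -0.15246277  0.14816665] [ 0.25185835 -0.05795046  0.27799471]
0.79 [346.8, 235.8, 433.0, 302.6]
0.97 [371.3, 286.0, 400.7, 314.5]
0.3 [array([367., 300.]), array([337., 257.])]
0.45 [array([371., 290.]), array([340., 248.])]
0.65 [array([379., 277.]), array([347., 236.])]
0.8 [array([387., 268.]), array([354., 228.])]
```

View pics/s3.png

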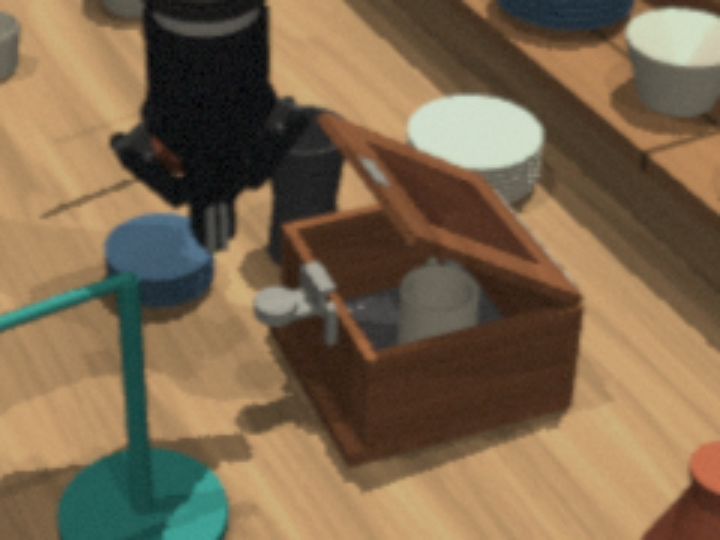

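play_rows(
  commands=[
    [[1, 0, 0.125, 0, 0], [1, 0, 0.25, 0, 0], [1, 0, 0.35, 0, 0], [1, 0, 0.4, 0, 0], [1, 0, 0.44, -0.01, 0], [1, 0, 0.48, -0.03, 0], [1, 0, 0.52, -0.06, 0], [1, 0, 0.56, -0.085, 0], [1, 0, 0.6, -0.11, 0], [1, 0, 0.64, -0.135, 0], [1, 0, 0.68, -0.16, 0], [1, 0, 0.72, -0.185, 0]],
  ],
)

```text
clock: 7.88
tcp_pos: [0.5685, -0.1643, 0.1862]
orientation: [-2.302, -2.136, 0.001]
contact_force: [-0.4, -1.0, 1.6]
grip_width: 0.0
gripper_force: 0.8
```

play_rows(
  commands=[
    [[1, 0, 0.04, -0.015, 0], [1, 0, 0.08, -0.03, 0], [1, 0, 0.12, -0.045, 0], [1, 0, 0.16, -0.06, 0], [1, 0, 0.2, -0.07, 0], [1, 0, 0.23, -0.08, 0], [1, 0, 0.26, -0.09, 0], [1, 0, 0.29, -0.1, 0], [1, 0, 0.31, -0.1, 0], [1, 0, 0.33, -0.1, 0], [1, 0, 0.34, -0.1, 0]],
  ],
)

```text
clock: 8.8
tcp_pos: [0.6378, -0.1678, 0.2049]
orientation: [-2.3, -2.139, 0.0]
contact_force: [-0.6, -0.7, -0.4]
grip_width: -0.0003
gripper_force: 0.0
```

Run:
```python
from h import *
o=get_obs(); s=viewer.grab_frame('side'); print(o['tcp_pos'],o['contact_force'])
a=s['pixels'][150:380,240:500]; cv2.imwrite('pics/s4.png',cv2.resize(a,(520,460))[...,::-1])
```

```text
[ 0.63783169 -0.1678374   0.20485942] [-0.60190261 -0.67300999 -0.36013688]
```

View pics/s4.png

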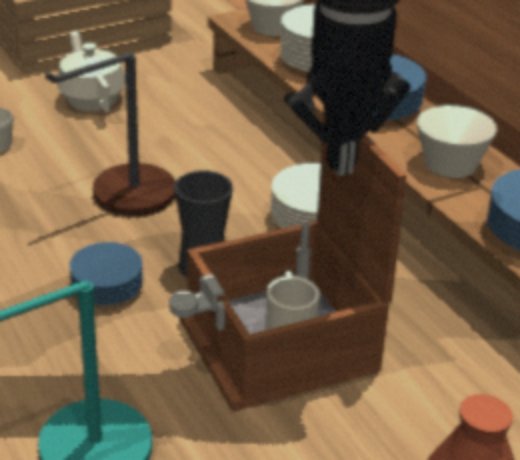

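Lid is about upright; a slow further 30 mm push takes it over centre, then I retract.

play_rows(
  commands=[
    [[1, 0, 0.02, 0, 0], [1, 0, 0.04, 0, 0], [1, 0, 0.06, 0, 0], [1, 0, 0.08, 0, 0], [1, 0, 0.1, 0, 0], [1, 0, 0.12, 0, 0], [1, 0, 0.14, 0, 0], [1, 0, 0.15, 0, 0], [1, 0, 0.15, 0, 0], [1, 0, 0.15, 0, 0]],
  ],
)

```text
clock: 9.68
tcp_pos: [0.6674, -0.1705, 0.2052]
orientation: [-2.301, -2.139, 0.0]
contact_force: [0.1, -1.5, 0.1]
grip_width: -0.0001
gripper_force: 0.0
```

play_rows(
  commands=[
    [[0.5, 0, -0.05, 0, 0], [0, 0, -0.15, 0, 0], [-0.5, 0, -0.3, -0.1, 0], [-1, 0, -0.45, -0.2, 0], [-1, 0, -0.55, -0.25, 0], [-1, 0, -0.55, -0.25, 0], [-1, 0, -0.55, -0.25, 0], [-1, 0, -0.55, -0.25, 0]],
  ],
)

```text
clock: 10.35
tcp_pos: [0.5583, -0.1618, 0.2552]
orientation: [2.3, 2.14, 0.001]
contact_force: [0.6, 0.2, -0.3]
grip_width: 0.0855
gripper_force: 0.0
```

Run:
```python
from h import *
o=get_obs(); s=viewer.grab_frame('side'); t=viewer.grab_frame('top'); o2=get_obs(); w=viewer.grab_frame('wrist'); print(o['tcp_pos'],o['contact_force'])
C=np.array([.580,-.165]); y=-.073; u=np.array([np.cos(y),np.sin(y)]); h=C+.074*u; v=np.array([-u[1],u[0]])
for n,p in (('side',s),('top',t),('wrist',w)):
  for th in ['lid_edge','cup_mid','cup_loop']:
    for k in viewer.trace(p,th)[:1]:
      q=k['rect']; print(n,th,round(k['score'],2),np.round(q),[np.round(c,4) for c in (atz(p,(q[0]+q[2])/2,(q[1]+q[3])/2,z,o2)[:2] for z in (.084,.05))])
for th in (1.57,1.85):
  e=h-.152*np.cos(th)*u
  print(th,[np.round(proj(p,[*(e+g*v),.09+.152*np.sin(th)])) for p in (s,t) for g in (-.076,.076)])
a=w['pixels'][0:480,240:640]; b=s['pixels'][180:360,250:450]
cv2.imwrite('pics/a5.png',np.hstack([cv2.resize(a,(450,540)),cv2.resize(b,(350,540))])[...,::-1])
np.savez('w5.npz',hand_eye=w['hand_eye'],k=[w['fovy'],w['cx'],w['cy']],tcp=o2['tcp_pos'],ori=o2['orientation'])
```

```text
[ 0.55832387 -0.16178104  0.2552446 ] [ 0.56918897  0.23656465 -0.28832845]
side cup_mid 0.69 [371. 288. 400. 315.] [array([ 0.5668, -0.2014]), array([ 0.5892, -0.1664])]
side cup_loop 0.75 [371. 286. 399. 314.] [array([ 0.5688, -0.1968]), array([ 0.5913, -0.1615])]
top lid_edge 0.68 [361. 155. 400. 190.] [array([ 0.7206, -0.1503]), array([ 0.7323, -0.155 ])]
top cup_mid 0.19 [354. 161. 398. 242.] [array([ 0.636 , -0.1372]), array([ 0.6453, -0.1415])]
top cup_loop 0.73 [250. 218. 283. 264.] [array([0.5166, 0.1618]), array([0.5224, 0.1661])]
wrist lid_edge 0.63 [418. 133. 591. 358.] [array([ 0.7399, -0.2071]), array([ 0.7589, -0.2199])]
wrist cup_mid 0.66 [312. 172. 373. 263.] [array([ 0.5816, -0.169 ]), array([ 0.5835, -0.1776])]
1.57 [array([440., 237.]), array([402., 200.]), array([430., 181.]), array([367., 175.])]
1.85 [array([459., 235.]), array([420., 199.]), array([430., 165.]), array([368., 159.])]
```

View pics/a5.png

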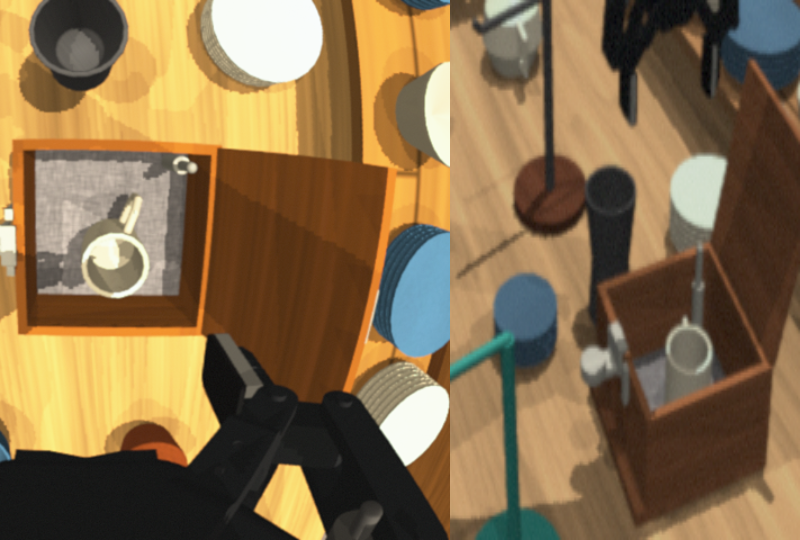

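The lid rests fully back. The cup's rim is at wrist pixel (342,235) and its handle ends at about (359,177), pointing to +y with a slight yaw.

Run:
```python
from h import *
d=np.load('w5.npz'); w=dict(hand_eye=d['hand_eye'],fovy=d['k'][0],cx=d['k'][1],cy=d['k'][2]); o=dict(tcp_pos=d['tcp'],orientation=d['ori'])
g=lambda x,y,z:atz(w,240+x/1.125,y/1.125,z,o)
c=g(115,264,.084); hd=g(133,205,.065); print('cup',c,'handle',hd,hd-c,np.linalg.norm((hd-c)[:2]),np.degrees(np.arctan2((hd-c)[1],(hd-c)[0])))
print('rim L/R/T/B',g(82,264,.084),g(149,264,.084),g(115,231,.084),g(115,299,.084))
C=np.array([.580,-.165,.09]); print('box corners', [g(*p,.09)[:2].round(4).tolist() for p in [(18,145),(212,150),(204,330),(24,328)]])
R0=R.from_rotvec(o['orientation']).as_matrix(); print(np.degrees(np.arctan2(R0[1,1],R0[0,1])))
```

```text
cup [ 0.58044683 -0.18456957  0.084     ] handle [ 0.59871106 -0.14176515  0.065     ] [ 0.01826423  0.04280442 -0.019     ] 0.04653815927625619 66.89252634934637
rim L/R/T/B [ 0.55457328 -0.18269988  0.084     ] [ 0.60740773 -0.18651529  0.084     ] [ 0.58187558 -0.15808901  0.084     ] [ 0.57896318 -0.21408223  0.084     ]
box corners [[0.5147, -0.0866], [0.6586, -0.0989], [0.6525, -0.2459], [0.5032, -0.2321]]
-4.123801725399967
```

play_rows(
  commands=[
    [[-0.65, -0.107, 0.12, 0, 0.21], [-0.65, -0.107, 0.12, 0.15, 0.21], [-0.65, -0.107, 0.12, 0.3, 0.21], [-0.65, -0.107, 0.12, 0.45, 0.21], [-0.65, -0.107, 0.12, 0.5, 0.21], [-0.65, -0.107, 0.12, 0.5, 0.21], [-0.65, -0.107, 0.12, 0.5, 0.21]],
  ],
)

```text
clock: 11.53
tcp_pos: [0.5804, -0.1858, 0.156]
orientation: [2.62, 1.732, -0.0]
contact_force: [-0.7, 0.1, 0.9]
grip_width: 0.0705
gripper_force: 0.0
```

Run:
```python
from h import *
o=get_obs(); w=viewer.grab_frame('wrist'); print(o['tcp_pos'],o['contact_force'],o['grip_width'],o['clock'])
R0=R.from_rotvec(o['orientation']).as_matrix(); print(np.degrees(np.arctan2(R0[1,1],R0[0,1])))
for k in viewer.trace(w,'cup_mid')[:1]:
  q=k['rect'];print(k['score'],q,atz(w,(q[0]+q[2])/2,(q[1]+q[3])/2,.084,o))
rim=[proj(w,(.5805+.027*np.cos(a),-.185+.027*np.sin(a),.084),o) for a in np.arange(0,6.3,.3)]
im=w['pixels'][...,::-1].copy()
for p in rim: cv2.circle(im,(int(p[0]),int(p[1])),1,(0,0,255),-1)
cv2.imwrite('pics/w6.png',im)
```

```text
[ 0.58037667 -0.18578835  0.1559871 ] [-0.66052896  0.10286412  0.907437  ] 0.07046653328660304 11.5333
-23.068379719734427
0.91 [271.6, 150.4, 358.5, 288.6] [ 0.58765393 -0.16899983  0.084     ]
```

View pics/w6.png

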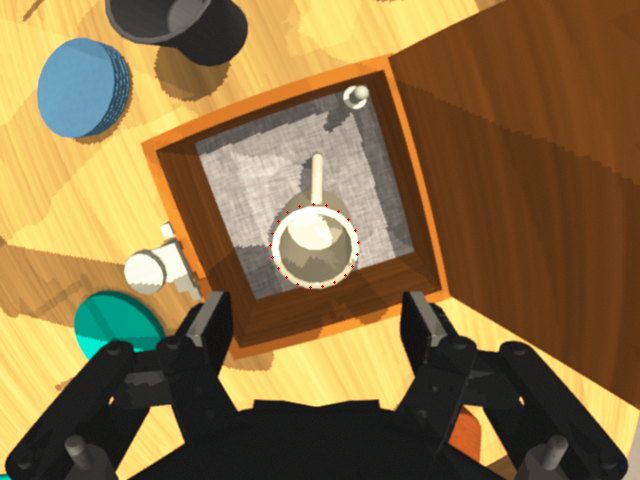

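The rim overlay fits and the handle lines up with the tool's x axis. Descending and gripping.

play_rows(
  commands=[
    [[-0.65, 0, 0, 0.1, 0], [-0.65, 0, 0, 0.2, 0], [-0.65, 0, 0, 0.3, 0], [-0.65, 0, 0, 0.4, 0], [-0.65, 0, 0, 0.48, 0], [-0.65, 0, 0, 0.53, 0], [-0.65, 0, 0, 0.555, 0], [-0.65, 0, 0, 0.555, 0]],
  ],
)

```text
clock: 12.3
tcp_pos: [0.5805, -0.1855, 0.0446]
orientation: [2.621, 1.732, 0.001]
contact_force: [-0.8, -1.4, -0.0]
grip_width: 0.071
gripper_force: 0.0
```

play_rows(
  commands=[
    [[1, 0, 0, 0, 0], [1, 0, 0, 0, 0], [1, 0, 0, 0, 0], [1, 0, 0, 0, 0], [1, 0, 0, 0, 0], [1, 0, 0, 0, 0]],
  ],
  grip_force=30,
)

```text
clock: 12.8
tcp_pos: [0.581, -0.186, 0.0457]
orientation: [2.62, 1.731, 0.002]
contact_force: [-0.3, 0.4, 6.2]
grip_width: 0.0523
gripper_force: 32.5
```

play_rows(
  commands=[
    [[1, 0, 0, -0.05, 0], [1, 0, 0, -0.12, 0], [1, 0, 0, -0.25, 0], [1, 0, 0, -0.4, 0], [1, 0, 0, -0.55, 0], [1, 0, 0, -0.7, 0], [1, 0, 0, -0.85, 0], [1, 0, 0, -0.95, 0], [1, 0, 0, -1, 0], [1, 0, 0, -1, 0], [1, 0, 0, -1, 0]],
  ],
)

```text
clock: 13.72
tcp_pos: [0.5799, -0.1851, 0.2442]
orientation: [-2.62, -1.732, -0.001]
contact_force: [-0.7, -0.2, -1.6]
grip_width: 0.0522
gripper_force: 31.9
```

Run:
```python
from h import *
o=get_obs(); w=viewer.grab_frame('wrist'); s=viewer.grab_frame('side'); print(o['tcp_pos'],o['contact_force'],o['moment'],o['grip_width'],o['gripper_force'])
R0=R.from_rotvec(o['orientation']).as_matrix(); print(np.degrees(np.arctan2(R0[1,1],R0[0,1])))
for p in (w,s):
  k=viewer.trace(p,'cup_mid')[0]; print(k['score'],k['rect']); np.savez('m%d.npz'%('hand_eye' in p),m=k['pixels'])
save(w,'w7.png'); save(s,'s7.png')
# predicted vs. seen: cup top rim ring and handle outer end for cup placed upright with underside zu below TCP
for dz in (-.031,-.035,-.025):
  c=o['tcp_pos']+np.array([0,0,dz]); x=R0[:,0]
  print(dz,[np.round(proj(w,c+v,o)) for v in ([0,0,.07],.056*x+[0,0,.036], .038*x+[0,0,.0545+.0035])])
```

```text
[ 0.57985063 -0.185127    0.24418847] [-0.66978576 -0.2405856  -1.5614592 ] [0.03971141 0.00575883 0.02723796] 0.05218389678854241 31.874316707253456
-23.068893717313212
0.89 [239.7, 168.1, 394.7, 406.5]
0.84 [373.0, 204.6, 404.5, 253.6]
-0.031 [array([314., 354.]), array([314., 173.]), array([314., 236.])]
-0.035 [array([314., 347.]), array([314., 172.]), array([314., 233.])]
-0.025 [array([314., 364.]), array([314., 175.]), array([314., 242.])]
```

play_rows(
  commands=[
    [[1, 0.1, -0.1, -0.05, -0.07], [1, 0.2, -0.2, -0.05, -0.14], [1, 0.3, -0.3, -0.05, -0.21], [1, 0.4, -0.4, -0.05, -0.28], [1, 0.5, -0.5, -0.05, -0.33], [1, 0.58, -0.6, -0.05, -0.359], [1, 0.62, -0.645, -0.05, -0.359], [1, 0.62, -0.645, -0.05, -0.359], [1, 0.62, -0.645, -0.05, -0.359]],
  ],
)

```text
clock: 14.67
tcp_pos: [0.5097, -0.0204, 0.2538]
orientation: [-2.034, -2.394, 0.001]
contact_force: [-0.6, -0.4, -2.0]
grip_width: 0.052
gripper_force: 32.3
```

play_rows(
  commands=[
    [[1, 0.1, -0.05, 0, 0], [1, 0.22, -0.1, 0, 0], [1, 0.36, -0.16, 0, 0], [1, 0.5, -0.22, 0, 0], [1, 0.6, -0.27, 0, 0], [1, 0.68, -0.3, 0, 0], [1, 0.704, -0.305, 0, 0], [1, 0.704, -0.305, 0.05, 0], [1, 0.704, -0.305, 0.12, 0], [1, 0.704, -0.305, 0.2, 0], [1, 0.704, -0.305, 0.25, 0], [1, 0.704, -0.305, 0.275, 0]],
  ],
)

```text
clock: 15.67
tcp_pos: [0.4271, 0.1064, 0.1975]
orientation: [2.039, 2.39, -0.005]
contact_force: [0.4, -0.4, -0.3]
grip_width: 0.0524
gripper_force: 32.3
```

play_rows(
  commands=[
    [[1, 0, 0, 0, 0], [1, 0, 0, 0, 0]],
  ],
)

```text
clock: 15.83
tcp_pos: [0.4277, 0.1076, 0.1993]
orientation: [2.037, 2.391, -0.001]
contact_force: [0.2, -0.7, -0.8]
grip_width: 0.0524
gripper_force: 32.3
```

Run:
```python
from h import *
o=get_obs(); w=viewer.grab_frame('wrist'); s=viewer.grab_frame('side'); save(w,'w8.png'); save(s,'s8.png')
print(o['tcp_pos'],o['contact_force'],o['joints'].round(2) if hasattr(o['joints'],'round') else o['joints'])
R0=R.from_rotvec(o['orientation']).as_matrix(); print(np.degrees(np.arctan2(R0[1,1],R0[0,1])))
for n in ('hook_mid','cup_mid'):
  for p in (w,s):
    for k in viewer.trace(p,n)[:2]:
      m=k['pixels']; print(n,'w' if 'hand_eye' in p else 's',round(k['score'],2),np.round(k['rect']))
      if p is w and n=='hook_mid':
        for v in range(int(k['rect'][1]),int(k['rect'][3])+1,6):
          c=np.flatnonzero(m[v]); print(v,c.min() if len(c) else '',c.max() if len(c) else '',end=' | ')
        print()
a=np.array([.987,.16,0]);H=np.array([.4965,.1585,.2])
print('pred w',[np.round(proj(w,H+q*a+[0,0,dz],o)) for q,dz in ((-.054,.01),(-.052,0),(0,0),(.06,0))])
g=cv2.cvtColor(w['pixels'],cv2.COLOR_RGB2GRAY);
```

```text
[0.42773903 0.10758468 0.19926492] [ 0.24428606 -0.68445183 -0.77535269] [-1.06  0.14  0.74  2.16 -0.12  0.88 -0.08]
9.145872689187858
hook_mid w 0.76 [365. 104. 606. 228.]
104   | 110 446 467 | 116 429 483 | 122 422 491 | 128 415 497 | 134 412 500 | 140 408 504 | 146 406 506 | 152 403 508 | 158 402 509 | 164 401 509 | 170 402 509 | 176 403 515 | 182 404 537 | 188 405 552 | 194 409 573 | 200 391 590 | 206 369 601 | 212 363 602 | 218 364 601 | 224 367 598 | 
hook_mid w 0.64 [ 78.   0. 240. 102.]
0 78 225 | 6 89 231 | 12 102 235 | 18 115 238 | 24 125 238 | 30 131 240 | 36 130 241 | 42 130 240 | 48 129 239 | 54 129 238 | 60 130 235 | 66 131 233 | 72 134 228 | 78 136 225 | 84 140 218 | 90 146 211 | 96 157 199 | 
hook_mid s 0.87 [137. 185. 218. 271.]
hook_mid s 0.75 [279. 177. 325. 260.]
cup_mid w 0.77 [240. 168. 394. 407.]
cup_mid s 0.81 [254. 178. 279. 216.]
pred w [array([374., 219.]), array([375., 213.]), array([492., 214.]), array([593., 217.])]
```

Run:
```python
from h import *
o=get_obs(); w=viewer.grab_frame('wrist'); R0=R.from_rotvec(o['orientation']).as_matrix()
m=viewer.trace(w,'hook_mid')[0]['pixels']
a=np.array([.987,.16,0]);H=np.array([.4965,.1585,.2])
for c in (368,376,384,392,400,520,535,550,565,580,590,598):
  q=np.flatnonzero(m[:,c]); v=(q.min()+q.max())/2; X=atz(w,c,v,.2,o)-H
  print(c,q.min(),q.max(),'s,l mm',np.round([1e3*X@a,1e3*(X@[-.16,.987,0])],1))
k=viewer.trace(w,'cup_mid')[0]['pixels']
t=o['tcp_pos']; 
for v in range(164,300,8):
  q=np.flatnonzero(k[v]); 
  if len(q): print(v,q.min(),q.max(),'mask n',len(q),'lat from tcp at z.204 mm',round(1e3*(atz(w,314,v,.204,o)-t)@R0[:,0],1),w['pixels'][v,300:330:6].mean(1).round().tolist())
```

```text
Traceback (most recent call last):
ValueError: zero-size array to reduction operation minimum which has no identity
```

Run:
```python
from h import *
o=get_obs(); w=viewer.grab_frame('wrist'); R0=R.from_rotvec(o['orientation']).as_matrix()
a=np.array([.987,.16,0]);H=np.array([.4965,.1585,.2])
for kk in viewer.trace(w,'hook_mid')[:2]:
 m=kk['pixels']; print(kk['score'],kk['rect'])
 if kk['rect'][0]<300: continue
 for c in (368,376,384,392,400,520,535,550,565,580,590,598):
  q=np.flatnonzero(m[:,c])
  if len(q)==0: continue
  v=(q.min()+q.max())/2; X=atz(w,c,v,.2,o)-H
  print(c,q.min(),q.max(),'s,l mm',np.round([1e3*X@a,1e3*(X@[-.16,.987,0])],1))
k=viewer.trace(w,'cup_mid')[0]['pixels']
t=o['tcp_pos']; 
for v in range(164,300,8):
  q=np.flatnonzero(k[v]); 
  if len(q): print(v,q.min(),q.max(),'n',len(q),'lat',round(1e3*(atz(w,314,v,.204,o)-t)@R0[:,0],1),w['pixels'][v,300:330:6].mean(1).round().tolist())
```

```text
0.95 [176.9, 411.0, 197.8, 445.8]
0.82 [364.1, 108.5, 603.5, 234.9]
368 209 228 s,l mm [-54.8  -1.3]
376 206 229 s,l mm [-51.6  -0.9]
384 204 227 s,l mm [-48.4  -0.1]
392 204 226 s,l mm [-45.1   0.2]
400 204 226 s,l mm [-41.8   0.2]
520 179 226 s,l mm [13.5  6.6]
535 184 226 s,l mm [22.   5.7]
550 189 226 s,l mm [30.9  4.9]
565 194 226 s,l mm [40.4  4. ]
580 199 228 s,l mm [50.6  2.5]
590 202 232 s,l mm [58.  1.]
598 206 227 s,l mm [63.8  1.4]
172 312 324 n 13 lat 55.9 [190.0, 178.0, 140.0, 122.0, 177.0]
180 309 327 n 19 lat 52.9 [127.0, 115.0, 161.0, 222.0, 180.0]
188 309 328 n 20 lat 49.8 [152.0, 176.0, 216.0, 236.0, 228.0]
196 308 328 n 21 lat 46.7 [183.0, 183.0, 218.0, 237.0, 227.0]
204 308 328 n 21 lat 43.6 [182.0, 187.0, 218.0, 237.0, 228.0]
212 308 327 n 20 lat 40.5 [186.0, 197.0, 219.0, 236.0, 228.0]
220 308 327 n 20 lat 37.3 [128.0, 136.0, 234.0, 248.0, 239.0]
228 308 327 n 20 lat 34.1 [132.0, 128.0, 234.0, 244.0, 238.0]
236 286 345 n 60 lat 30.8 [114.0, 117.0, 235.0, 244.0, 238.0]
244 277 355 n 79 lat 27.5 [114.0, 117.0, 235.0, 244.0, 236.0]
252 271 361 n 91 lat 24.2 [115.0, 118.0, 236.0, 244.0, 236.0]
260 265 366 n 102 lat 20.8 [114.0, 117.0, 236.0, 244.0, 235.0]
268 262 370 n 109 lat 17.3 [117.0, 122.0, 236.0, 244.0, 234.0]
276 259 372 n 114 lat 13.8 [122.0, 121.0, 123.0, 124.0, 124.0]
284 256 375 n 120 lat 10.2 [196.0, 224.0, 223.0, 220.0, 212.0]
292 253 379 n 127 lat 6.6 [187.0, 229.0, 243.0, 243.0, 244.0]
```

Arm and handle opening line up to about 1–2 mm. Threading on.

play_rows(
  commands=[
    [[1, 0, 0.03, 0, 0], [1, 0, 0.06, 0, 0], [1, 0, 0.09, 0, 0], [1, 0, 0.12, 0, 0], [1, 0, 0.15, 0, 0], [1, 0, 0.18, 0, 0], [1, 0, 0.18, 0, 0]],
  ],
)

```text
clock: 16.97
tcp_pos: [0.4643, 0.1144, 0.1994]
orientation: [2.035, 2.392, 0.001]
contact_force: [-0.4, 0.9, -0.4]
grip_width: 0.0522
gripper_force: 32.2
```

play_rows(
  commands=[
    [[1, 0, 0.03, 0, 0], [1, 0, 0.06, 0, 0], [1, 0, 0.09, 0, 0], [1, 0, 0.12, 0, 0], [1, 0, 0.15, 0, 0], [1, 0, 0.16, 0, 0], [1, 0, 0.16, 0, 0], [1, 0, 0.16, 0, 0]],
  ],
)

```text
clock: 17.63
tcp_pos: [0.4943, 0.1192, 0.1992]
orientation: [-2.036, -2.393, 0.001]
contact_force: [0.2, 0.3, -0.8]
grip_width: 0.0524
gripper_force: 32.2
```

play_rows(
  commands=[
    [[1, 0, 0, 0.02, 0], [1, 0, 0, 0.04, 0], [1, 0, 0, 0.06, 0], [1, 0, 0, 0.075, 0], [1, 0, 0, 0.085, 0], [1, 0, 0, 0.09, 0], [1, 0, 0, 0.09, 0]],
  ],
  grip_force=20,
)

```text
clock: 18.22
tcp_pos: [0.4941, 0.1193, 0.1812]
orientation: [-2.035, -2.392, 0.001]
contact_force: [-2.0, -0.6, 0.5]
grip_width: 0.0524
gripper_force: 32.4
```

play_rows(
  commands=[
    [[1, 0, 0, 0.02, 0], [1, 0.002, 0, 0.04, 0], [1, 0.004, 0, 0.057, 0], [1, 0.004, 0, 0.057, 0]],
  ],
)

```text
clock: 18.55
tcp_pos: [0.4951, 0.1203, 0.1705]
orientation: [2.035, 2.392, 0.003]
contact_force: [-1.0, -0.3, 5.6]
grip_width: 0.0526
gripper_force: 32.3
```

```bash
cat > look.py <<'E'
from h import *
import sys
o=get_obs(); s=viewer.grab_frame('side'); w=viewer.grab_frame('wrist'); save(s,sys.argv[1])
print(o['clock'],o['tcp_pos'].round(4),o['contact_force'].round(1),o['moment'].round(2),o['grip_width'])
for n,p in (('s',s),('w',w)):
  k=viewer.trace(p,'cup_mid')
  if k: m=k[0]['pixels'].astype(np.uint8); print(n,round(k[0]['score'],2),np.round(k[0]['rect']),cv2.minAreaRect(cv2.findNonZero(m)))
E
python3 look.py s9.png
```

```text
18.55 [0.4951 0.1203 0.1705] [-1.  -0.3  5.6] [ 0.21  0.27 -0.03] 0.0526001248837786
s 0.65 [277. 180. 302. 217.] ((290.0882568359375, 198.64707946777344), (21.343135833740234, 35.65273666381836), 14.03624439239502)
w 0.82 [239. 159. 397. 405.] ((303.4038391113281, 285.0192565917969), (242.20343017578125, 152.1861114501953), 78.69007110595703)
```

Contact is made (about 7 N on the arm) and the cup is tilting in the grip. Continuing the arc.

play_rows(
  commands=[
    [[1, 0.005, 0, 0.015, 0], [1, 0.011, 0, 0.03, 0], [1, 0.015, 0, 0.042, 0], [1, 0.02, 0, 0.054, 0], [1, 0.02, 0, 0.054, 0]],
  ],
  grip_force=20,
)

```text
clock: 19.17
tcp_pos: [0.4945, 0.1241, 0.1598]
orientation: [2.035, 2.392, 0.003]
contact_force: [-0.9, -0.9, 7.6]
grip_width: 0.0523
gripper_force: 32.5
```

```bash
python3 look.py s10.png
```

```text
19.1667 [0.4945 0.1241 0.1598] [-0.9 -0.9  7.6] [0.08 0.21 0.08] 0.052349895020668516
s 0.82 [274. 183. 301. 219.] ((288.56585693359375, 200.89266967773438), (20.544775009155273, 33.58280563354492), 20.22486114501953)
w 0.6 [240. 157. 395. 398.] ((316.0, 277.5), (239.0, 152.0), 90.0)
```

```bash
cat > fit.py <<'E'
from h import *
o=get_obs(); s=viewer.grab_frame('side'); w=viewer.grab_frame('wrist')
ms=[(p,viewer.trace(p,'cup_mid')[0]['pixels']) for p in (s,w)]
a=np.array([.987,.16,0]); n=np.array([-.16,.987,0]); z=np.array([0,0,1.])
t=o['tcp_pos']; f=np.linspace(0,2*np.pi,40)
def pts(th,G,h):   # cup frame: (x,y,zc); grasp at (0,0,h) sits at G; tilt th, mouth away from the handle
    y=n*np.cos(th)+z*np.sin(th); Z=-n*np.sin(th)+z*np.cos(th)
    B=G-h*Z; P=[B+.027*(np.cos(q)*a+np.sin(q)*y)+k*Z for q in f for k in (0,.07)]
    ring=[(.038+.0145*np.cos(q),.036+.022*np.sin(q)) for q in f]
    Hh=[B+r*y+k*Z+d*a for r,k in ring for d in (-.0035,.0035)]
    return np.array(P),np.array(Hh)
for h0 in (.054,.064,.076):
  for th in (0,.2,.4,.6,.8,1.0):
    P,Hh=pts(th,t+[0,0,.022],h0); out=[]
    for p,m in ms:
      im=np.zeros((480,640),np.uint8); q=np.array([proj(p,X,o) for X in P],np.float32); g=np.array([proj(p,X,o) for X in Hh],np.float32)
      cv2.fillConvexPoly(im,cv2.convexHull(q).astype(np.int32),1); cv2.fillConvexPoly(im,cv2.convexHull(g).astype(np.int32),1)
      ys,xs=np.nonzero(im); out+=[round((im.astype(bool)&m).sum()/(im.astype(bool)|m).sum(),2),(xs.min(),ys.min(),xs.max(),ys.max())]
    print(h0,th,[tuple(map(int,x)) if isinstance(x,tuple) else float(x) for x in out])
E
python3 fit.py
```

```text
0.054 0 [0.61, (277, 185, 302, 222), 0.72, (235, 180, 392, 408)]
0.054 0.2 [0.65, (277, 184, 301, 221), 0.8, (236, 173, 392, 403)]
0.054 0.4 [0.66, (275, 182, 302, 220), 0.84, (238, 169, 391, 396)]
0.054 0.6 [0.67, (273, 180, 302, 218), 0.76, (239, 169, 390, 386)]
0.054 0.8 [0.57, (271, 178, 303, 215), 0.68, (240, 167, 388, 376)]
0.054 1.0 [0.47, (270, 176, 303, 211), 0.66, (242, 164, 387, 376)]
0.064 0 [0.52, (278, 189, 302, 226), 0.7, (241, 176, 387, 391)]
0.064 0.2 [0.56, (276, 187, 301, 225), 0.74, (241, 165, 388, 384)]
0.064 0.4 [0.61, (274, 185, 301, 223), 0.7, (241, 156, 387, 375)]
0.064 0.6 [0.64, (272, 182, 301, 220), 0.61, (241, 151, 387, 365)]
0.064 0.8 [0.58, (270, 179, 301, 216), 0.54, (242, 147, 387, 354)]
0.064 1.0 [0.47, (268, 177, 301, 211), 0.47, (242, 139, 386, 344)]
0.076 0 [0.39, (278, 193, 302, 230), 0.59, (246, 173, 382, 373)]
0.076 0.2 [0.44, (276, 191, 301, 228), 0.62, (245, 157, 383, 363)]
0.076 0.4 [0.5, (274, 189, 300, 226), 0.54, (245, 142, 383, 351)]
0.076 0.6 [0.54, (271, 185, 300, 222), 0.46, (244, 131, 384, 340)]
0.076 0.8 [0.49, (269, 181, 299, 217), 0.39, (244, 124, 385, 328)]
0.076 1.0 [0.42, (267, 178, 299, 212), 0.32, (243, 112, 386, 316)]
```

Silhouette fit: tilted about 0.45 rad, no slip. A little farther.

play_rows(
  commands=[
    [[1, 0.006, 0, 0.013, 0], [1, 0.012, 0, 0.026, 0], [1, 0.02, 0, 0.04, 0], [1, 0.02, 0, 0.04, 0], [1, 0.02, 0, 0.04, 0]],
  ],
)

```text
clock: 19.98
tcp_pos: [0.4945, 0.1278, 0.152]
orientation: [2.035, 2.391, 0.004]
contact_force: [1.0, -1.5, 4.9]
grip_width: 0.0523
gripper_force: 32.3
```

```bash
python3 look.py s11.png; python3 fit.py | head -6
```

```text
19.9833 [0.4945 0.1278 0.152 ] [ 1.  -1.5  4.9] [-0.1  -0.17 -0.09] 0.052302547797684104
s 0.63 [274. 184. 302. 217.] ((288.6500244140625, 201.5500030517578), (19.922346115112305, 31.622774124145508), 18.43494987487793)
w 0.71 [240. 162. 394. 391.] ((316.5, 277.0), (224.0, 153.0), 90.0)
0.054 0 [0.55, (277, 187, 301, 224), 0.64, (236, 180, 393, 408)]
0.054 0.2 [0.57, (276, 186, 301, 224), 0.71, (236, 173, 392, 403)]
0.054 0.4 [0.59, (274, 185, 301, 222), 0.8, (238, 169, 391, 396)]
0.054 0.6 [0.58, (273, 182, 302, 220), 0.81, (239, 169, 390, 386)]
0.054 0.8 [0.6, (271, 180, 302, 217), 0.74, (240, 167, 388, 376)]
0.054 1.0 [0.53, (270, 178, 302, 213), 0.71, (242, 164, 387, 376)]
```

Tilt is about 0.6 rad. Releasing.

play_rows(
  commands=[
    [[-0.25, 0, 0, 0, 0], [-0.3, 0, 0, 0, 0], [-0.4, 0, 0, 0, 0], [-0.5, 0, 0, 0, 0], [-0.6, 0, 0, 0, 0], [-0.7, 0, 0, 0, 0], [-0.7, 0, 0, 0, 0], [-0.7, 0, 0, 0, 0]],
  ],
)

```text
clock: 21.05
tcp_pos: [0.4929, 0.128, 0.1511]
orientation: [-2.035, -2.393, 0.0]
contact_force: [0.1, 0.5, -0.0]
grip_width: 0.0726
gripper_force: 0.0
```

```bash
python3 look.py s12.png
```

```text
21.05 [0.4929 0.128  0.1511] [ 0.1  0.5 -0. ] [ 0.01 -0.02  0.08] 0.07255707262633414
s 0.88 [276. 183. 298. 215.] ((287.0, 197.5), (31.0, 22.0), 90.0)
w 0.85 [247. 132. 394. 343.] ((317.87445068359375, 238.16665649414062), (140.38450622558594, 209.86773681640625), 2.8271243572235107)
```

play_rows(
  commands=[
    [[-0.7, 0, 0, 0, 0], [-0.7, 0, 0, 0, 0], [-0.7, 0, 0, 0, 0], [-0.7, 0, 0, 0, 0], [-0.7, 0, 0, 0, 0], [-0.7, 0, 0, 0, 0], [-0.7, 0, 0, 0, 0], [-0.7, 0, 0, 0, 0], [-0.7, 0, 0, 0, 0], [-0.7, 0, 0, 0, 0], [-0.7, 0, 0, 0, 0], [-0.7, 0, 0, 0, 0]],
  ],
)

```text
clock: 22.25
tcp_pos: [0.493, 0.128, 0.1511]
orientation: [-2.035, -2.393, 0.0]
contact_force: [-0.2, -0.6, -0.4]
grip_width: 0.0726
gripper_force: 0.0
```

play_rows(
  commands=[
    [[-0.7, 0, 0, -0.05, 0], [-0.7, 0, 0, -0.1, 0], [-0.7, 0, 0, -0.2, 0], [-0.7, 0, 0, -0.3, 0], [-0.7, 0, 0, -0.4, 0], [-0.7, 0, 0, -0.5, 0], [-0.7, 0, 0, -0.6, 0], [-0.7, 0, 0, -0.7, 0], [-0.7, 0, 0, -0.8, 0], [-0.7, 0, 0, -0.9, 0], [-0.7, 0, 0, -0.9, 0], [-0.7, 0, 0, -0.9, 0]],
  ],
)

```text
clock: 23.25
tcp_pos: [0.4936, 0.1279, 0.3328]
orientation: [2.035, 2.392, 0.005]
contact_force: [-0.8, 1.0, -0.5]
grip_width: 0.0727
gripper_force: 0.0
```

play_rows(
  commands=[
    [[-0.7, 0, 0, 0, 0], [-0.7, 0, 0, 0, 0], [-0.7, 0, 0, 0, 0], [-0.7, 0, 0, 0, 0], [-0.7, 0, 0, 0, 0], [-0.7, 0, 0, 0, 0], [-0.7, 0, 0, 0, 0], [-0.7, 0, 0, 0, 0], [-0.7, 0, 0, 0, 0], [-0.7, 0, 0, 0, 0], [-0.7, 0, 0, 0, 0], [-0.7, 0, 0, 0, 0]],
  ],
)

```text
clock: 24.25
tcp_pos: [0.493, 0.128, 0.3311]
orientation: [2.035, 2.393, 0.0]
contact_force: [-0.9, -0.8, 0.4]
grip_width: 0.0723
gripper_force: 0.0
```

play_rows(
  commands=[
    [[-0.7, 0, 0, 0, 0], [-0.7, 0, 0, 0, 0], [-0.7, 0, 0, 0, 0], [-0.7, 0, 0, 0, 0], [-0.7, 0, 0, 0, 0], [-0.7, 0, 0, 0, 0], [-0.7, 0, 0, 0, 0], [-0.7, 0, 0, 0, 0], [-0.7, 0, 0, 0, 0], [-0.7, 0, 0, 0, 0], [-0.7, 0, 0, 0, 0], [-0.7, 0, 0, 0, 0]],
  ],
)

```text
clock: 25.25
tcp_pos: [0.493, 0.128, 0.3311]
orientation: [2.036, 2.393, 0.0]
contact_force: [-0.3, -0.6, 0.5]
grip_width: 0.0724
gripper_force: 0.0
```

```bash
for i in 1 2 3; do python3 look.py s13_$i.png; done
python3 - <<'E'
from h import *
s=viewer.grab_frame('side'); k=viewer.trace(s,'lid_edge'); print([(round(q['score'],2),q['rect']) for q in k[:2]])
# hanging cup expected in side view at tilt ~1 about arm
H=np.array([.4965,.1585,.2]); n=np.array([-.16,.987,0]); z=np.array([0,0,1.]); a=np.array([.987,.16,0])
for th in (.8,1.0,1.2):
  y=n*np.cos(th)+z*np.sin(th); Z=-n*np.sin(th)+z*np.cos(th)
  B=H-.007*a-.041*y-.050*Z
  P=np.array([proj(s,B+.027*(np.cos(q)*a+np.sin(q)*y)+h*Z) for q in np.arange(0,6.3,.2) for h in (0,.07)]); print(th,P.min(0).round(),P.max(0).round())
E
```

```text
25.25 [0.493  0.128  0.3311] [-0.3 -0.6  0.5] [ 0.01 -0.04  0.05] 0.07237310690368941
s 0.86 [269. 179. 301. 216.] ((281.573486328125, 199.33705139160156), (34.53575897216797, 27.63991355895996), 42.709388732910156)
w 0.78 [283. 137. 352. 231.] ((315.5, 184.5), (93.0, 65.0), 90.0)
25.45 [0.493  0.128  0.3311] [-0.4 -0.3  0.3] [-0.01  0.01 -0.02] 0.07266878110501017
s 0.77 [271. 180. 300. 214.] ((281.3356018066406, 200.06166076660156), (33.760841369628906, 27.584442138671875), 42.87890625)
w 0.7 [284. 138. 351. 232.] ((316.4349670410156, 184.9719696044922), (63.793701171875, 92.46797180175781), 1.5074357986450195)
25.65 [0.493  0.128  0.3311] [ 0.1 -1.3  1. ] [ 0.04 -0.03 -0.02] 0.07245455918805428
s 0.7 [269. 181. 302. 213.] ((281.8470764160156, 200.0117950439453), (33.62422180175781, 27.98402976989746), 40.601295471191406)
w 0.67 [283. 134. 350. 230.] ((317.5155029296875, 184.7677001953125), (64.4569091796875, 93.52571868896484), 3.814074993133545)
[(0.9, [397.1, 200.0, 461.9, 304.0]), (0.64, [323.7, 288.8, 350.8, 311.7])]
0.8 [272. 187.] [303. 218.]
1.0 [269. 189.] [302. 215.]
1.2 [267. 189.] [300. 213.]
```

The cup hangs as predicted and the lid is still back. Letting it settle, then handing in.

play_rows(
  commands=[
    [[-0.7, 0, 0, 0, 0], [-0.7, 0, 0, 0, 0], [-0.7, 0, 0, 0, 0], [-0.7, 0, 0, 0, 0], [-0.7, 0, 0, 0, 0], [-0.7, 0, 0, 0, 0], [-0.7, 0, 0, 0, 0], [-0.7, 0, 0, 0, 0], [-0.7, 0, 0, 0, 0], [-0.7, 0, 0, 0, 0], [-0.7, 0, 0, 0, 0], [-0.7, 0, 0, 0, 0]],
  ],
)

```text
clock: 26.95
tcp_pos: [0.493, 0.1279, 0.3311]
orientation: [-2.036, -2.393, 0.0]
contact_force: [-0.8, -0.2, 0.6]
grip_width: 0.0722
gripper_force: 0.0
```

play_rows(
  commands=[
    [[-0.7, 0, 0, 0, 0], [-0.7, 0, 0, 0, 0], [-0.7, 0, 0, 0, 0], [-0.7, 0, 0, 0, 0], [-0.7, 0, 0, 0, 0], [-0.7, 0, 0, 0, 0], [-0.7, 0, 0, 0, 0], [-0.7, 0, 0, 0, 0], [-0.7, 0, 0, 0, 0], [-0.7, 0, 0, 0, 0], [-0.7, 0, 0, 0, 0], [-0.7, 0, 0, 0, 0]],
  ],
)

```text
clock: 27.95
tcp_pos: [0.493, 0.128, 0.3311]
orientation: [-2.036, -2.393, -0.0]
contact_force: [0.4, -0.1, 0.1]
grip_width: 0.0727
gripper_force: 0.0
```

play_rows(
  commands=[
    [[-0.7, 0, 0, 0, 0], [-0.7, 0, 0, 0, 0], [-0.7, 0, 0, 0, 0], [-0.7, 0, 0, 0, 0], [-0.7, 0, 0, 0, 0], [-0.7, 0, 0, 0, 0], [-0.7, 0, 0, 0, 0], [-0.7, 0, 0, 0, 0], [-0.7, 0, 0, 0, 0], [-0.7, 0, 0, 0, 0], [-0.7, 0, 0, 0, 0], [-0.7, 0, 0, 0, 0]],
  ],
)

```text
clock: 28.95
tcp_pos: [0.493, 0.128, 0.3311]
orientation: [-2.035, -2.393, 0.0]
contact_force: [-0.6, 1.5, -0.4]
grip_width: 0.0725
gripper_force: 0.0
```

Run:
```python
from h import *
f=[viewer.grab_frame('wrist')['pixels'].astype(int) for _ in range(4)]
print([float(np.abs(f[i+1]-f[i])[130:235,270:370].mean().round(2)) for i in range(3)],float(np.abs(f[3]-f[0])[300:400,400:500].mean()))
print(r.hand_in())
```

```text
[0.77, 0.77, 0.78] 1.5498
the job is handed in; nothing more can be done
None
```

I handed the job in at about 29 s: the lid is resting back on its stop and the cup is hanging still by its handle on the brown stand's arm, with the gripper clear above it; the hand-in returned no verdict.

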